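# Take the pink mug out of the latched display case

## Robot

A 6-joint arm with a two-finger parallel gripper is mounted at the origin on the work surface. World frame = base frame: x ahead of the robot, y to its left, z up, the work surface at z = 0. Lengths are in m, angles in rad, forces in N, time in s.
With the tool pointing down it reaches from about 0.3 to 0.775 m from the base axis. Payload 14.6 kg.
Tool frame: the origin (TCP) lies at the centre of the arm's flange, where the gripper is bolted on; the fingertips stand 199 mm ahead of it and the grasp point (between the pads) lies ctrl.tcp_to_grasp ahead of it (ctrl.tcp_to_grasp is the distance from the TCP to the grasp point, in m); z points along the fingers, y is the line along which they close (so a half turn about z gives the same grasp; the last joint's range is limited). The gripper opens to 94 mm and grips with 3 to 60 N. Pads are 16 mm wide; open, the fingers measure 119 mm over their backs; the gripper's body (75 mm by 177 mm) begins 78 mm behind the grasp point.
Start: joints at [1.123, 0.3, 1.521, -0, 1.321, -0.067], TCP at [0.204, 0.511, 0.405] pointing down, gripper open.
Joint ranges: [-3.03, 3.03], [-0.79, 2.21], [0.23, 2.52], [-1.04, 4.18], [0, 3.07], [-2.55, 2.55]. Speed limits (rad/s): [2.22, 2.22, 2.57, 3.14, 3.14, 3.14].

## Interface

Orientations are given as [roll, pitch, yaw] about the fixed x, y, z axes, in that order (R = Rz(yaw) Ry(pitch) Rx(roll)).
In Python, from station import ctrl gives the robot as it stands. The module is installed in compiled form; this text tells all that it offers.
- The arm moves only by the shell command python3 -m jog 'ROWS' [OPENING] [FORCE]. ROWS is JSON, a list of rows, each a list of 6 numbers: the shift along the tool's x, y, z in cm, then the turn, a rotation vector about the tool's x, y, z in rad. In form: [[tx, ty, tz, ax, ay, az], ...]. A call has 1 to 8 rows; each row is the pose to reach, as a shift and turn from the pose commanded when the call began, along the tool's axes at that moment; what a row does not reach only later rows make up. A row lasts 1/10 s, in which the tool goes at most 50 mm and 8.59 degrees, less where a joint would pass 70% of its speed; a pose out of reach is approached as far as the arm can. A call with a gripper value outside its range is refused whole. OPENING is the opening in per cent of the stroke, from 0 (shut) to 100 (fully open), set as the call begins (- or left out, the last holds). The fingers move at their own pace and stop on an object; FORCE is the grip in N (left out, the last holds). Time passes only in rows, so rows that repeat a pose let the fingers close. It gives the time, the measured TCP pose, the force, the opening and the grip force at its end, in the units of the state.
- ctrl.get_obs(): the state, without advancing time (a new reading comes with each control period).
- ctrl.camera(name): name is "scene" or "top" or "wrist"; returns a dict with "img" (400x640x3 uint8, blue, green, red), "intrinsics" (3x3 intrinsics, pixels), "k1" (the pictures are not rectified: a ray, as slopes to the right and down, at radius r is drawn at 1 + k1 r^2 times it, then the intrinsics apply), "R" (3x3) and "t" (3): a world point X has camera coordinates R X + t. Camera axes: x right, y down, z forward; pixel columns grow to the right and rows downward; lengths in m; the calibration is good to about 2 mm. A picture is of the moment at which its call begins. There is no depth.
- ctrl.hand_in(): hands the job in; it is judged then, once.
The state is a dict: "time_s": time; "qpos": joint angles; "joint_vel": joint speeds; "tau": joint torques, N m; "ee_pos": TCP position; "eef_rot": TCP orientation; "force": force on the tool from outside, world axes, zero at the start; "moment": the same for the moment, N m; "grip_width": finger opening in m; "grip_force": force on a finger pad.
Only numpy, scipy, OpenCV 4.12 (cv2) and the standard library are available. Lean on these libraries where they do the work, as an engineer would, in place of code of your own. Each camera call takes 0.05 s, during which the arm holds its last target. There are 200 camera calls.

## Task

Turn the red latch lever on the display case lid a full quarter turn so the lid pops free, swing the lid all the way back until it stands upright on its own, then lift out the pink mug and set it down gently, upright, in the middle of the cork mat. Leave the other pottery and bottles where they are, and leave the lid open with the latch turned.

Things in the scene. Friction and masses are not known exactly. Their poses are not given: they have to be found in the camera images.
- case: Fixed display case, 200 (x) x 320 (y) x 115 mm high, clear 6 mm walls, oak floor 10 mm thick, on the table. Origin: centre of its underside. Its -x side is the front (latch side, nearest the robot), the lid is hinged along its +x side. It may be turned up to 0.25 rad.
- latch (a joint): Angle of the red latch lever, rad: 0 = latched, lever points to the front (case -x) or nearly; 1.57 = released, at its stop, lever points to case +y. It turns clockwise seen from above, starts between 0 and 0.3, needs about 0.06 N m (1.3 N at the lever's end) and stays where it is left. The cam lets the lid go at about 1.0 to 1.2, before the stop; if something is above the lid then, the lid leans on it with about 3 N.
- latch_pivot (a point): Point on the latch's turning axis (upright while the lid is shut), half-way up the lever bar, 23.5 mm over the lid's top face. The axis lies 35 mm behind the lid's front edge, half-way along it. Round hub 34 mm in diameter.
- latch_tip (a point): Outer end of the red lever bar, half-way up it, 60 mm from the axis. The bar is 14 mm wide and 22 mm high; below it is a 12 mm gap over the lid. When latched it reaches 25 mm beyond the lid's front edge.
- lid (a joint): Opening angle of the clear aluminium-framed lid, rad: 0 shut, 1.57 upright, 1.6 its stop. When unlatched, a spring lifts it by itself to about 1.0 within some 2 s and it stays there; from there it needs a light push (about 1 to 3 N at the edge, towards the hinge) and stays where it is left, by hinge friction.
- lid_hinge (a point): Middle of the lid's hinge line (parallel to case y), 120 mm above the table, at the back (+x) of the case.
- lid_edge (a point): Middle of the lid's front edge, 200 mm from the hinge line. The lid is 200 x 320 x 8 mm; this point is at half its thickness.
- mug_center (a point): Pink clay mug standing in the case: straight sides, outer diameter 60 mm, 4 mm wall, 85 mm high, open on top, about 0.22 kg. Point on its axis, half-way up (42.5 mm over its underside). Its ear is on its own +y side and reaches 67 mm from the axis, so it is best gripped across its own x axis. Starts about 60 mm to the left or right of the case's middle.
- mat: Fixed round cork mat, 140 mm in diameter, 5 mm thick, on the table to the left or right of the case. Origin: centre of its underside.
- cup: Bystander: green glazed cup, 62 mm in diameter, 75 mm high, standing in the case beside the mug. Origin: centre of its underside.
- bowl: Bystander: pink clay bowl, 130 mm in diameter, 60 mm high, on the table. Origin: centre of its underside.
- blue_mug: Bystander: dark blue mug, 84 mm in diameter, 95 mm high. Origin: centre of its underside.
- white_bottle: Bystander: white bottle, 68 mm in diameter, 170 mm high. Origin: centre of its underside.
- glaze_a: Bystander: red glaze jar, 42 mm in diameter, 80 mm high. Origin: centre of its underside.
- glaze_b: Bystander: blue glaze jar, 42 mm in diameter, 80 mm high. Origin: centre of its underside.
Not all that is in view belongs to the job. Several things have the shape of the mat; the one meant has the colours described above.

How it is judged:
On the way, in this order (a step that is already met when the one before it is completed fails the run):
1. the latch lever has been turned a quarter turn (past 1.35 rad) (value of joint latch above 1.35 rad), for 0.2 s.
2. the lid has been swung back to upright (past 1.4 rad) with the latch turned (value of joint lid above 1.4 rad and value of joint latch above 1.35 rad), for 0.2 s.
3. the mug has been lifted up out of the case, clear of its walls (height (world z) of mug_center above 0.15 m), for 0.1 s.
At the end, for the whole second after the job is handed in: The mug stands upright (within 0.12 rad) and at rest on the cork mat, its axis within 30 mm of the mat's centre; the lid stands open past 1.4 rad and the latch is still turned past 1.35 rad (all of step 2 and horizontal distance between mug_center and mat below 0.03 m and height (world z) of mug_center between 0.043 and 0.052 m and angle between mug_center's own z axis and vertical below 0.12 rad and linear speed of mug below 0.02 m/s); the robot touches nothing.
It fails at once if the green cup is moved more than 30 mm or tipped over (distance of cup from where it was at the start of the episode above 0.03 m or angle between cup's own z axis and vertical above 0.5 rad).
It fails at once if the bowl or the blue mug is moved more than 30 mm or tipped over (distance of any of bowl, blue_mug from where it was at the start of the episode above 0.03 m or angle between any of bowl, blue_mug's own z axis and vertical above 0.5 rad).
It fails at once if the white bottle or a glaze jar is moved more than 30 mm or tipped over (distance of any of white_bottle, glaze_a, glaze_b from where it was at the start of the episode above 0.03 m or angle between any of white_bottle, glaze_a, glaze_b's own z axis and vertical above 0.5 rad).
It fails at once if the mug is tipped far over (more than 0.8 rad) (angle between mug_center's own z axis and vertical above 0.8 rad).
It fails at once if the mug is dropped or slammed onto the mat (faster than 0.5 m/s just above it) (horizontal distance between mug_center and mat below 0.07 m and height (world z) of mug_center below 0.065 m and linear speed of mug above 0.5 m/s).
It also fails if it takes over 61 s, if anything falls off the work surface, if the arm or the gripper's body presses on something with over 40 N, if the wrist force passes 120 N, or if a joint passes its speed limit or range.

## Working session

There is one attempt and no reset: what is moved stays moved. The work goes in short steps, Python scripts to look and compute and a shell command to move; the robot and the scene stay as the last step left them, time stands still between calls to the robot, and variables do not carry over. Pictures are saved under pics/ and viewed, at most 11 in all, crops included, and the job is handed in when it is done.

```bash
mkdir -p pics
cat > h.py <<'E'
import numpy as np, cv2, pickle
from scipy.spatial.transform import Rotation as Ro
from station import ctrl
def snap(n,f):
    c=ctrl.camera(n); cv2.imwrite(f'pics/{f}.png',c['img']); pickle.dump(c,open(f'pics/{f}.pkl','wb')); return c
def load(f): return pickle.load(open(f'pics/{f}.pkl','rb'))
def dist(c):return np.array([c['k1'],0,0,0,0.])
def px(c,X):
    return cv2.projectPoints(np.array(X,float).reshape(-1,1,3),cv2.Rodrigues(np.array(c['R']))[0],np.array(c['t'],float),np.array(c['intrinsics']),dist(c))[0][:,0]
def at(c,uv,z):
    n=cv2.undistortPoints(np.array(uv,float).reshape(-1,1,2),np.array(c['intrinsics']),dist(c))[:,0]
    R=np.array(c['R']);o=-R.T@np.array(c['t']);d=np.c_[n,np.ones(len(n))]@R
    return o+d*((z-o[2])/d[:,2])[:,None]
def st():
    o=ctrl.get_obs(); print({k:np.round(o[k],3) for k in ('time_s','ee_pos','eef_rot','qpos','force','grip_width','grip_force')}); return o
def rel(p,rpy):
    "tool-frame shift (cm) and rotvec from current pose to TCP p, rpy"
    o=ctrl.get_obs(); R=Ro.from_euler('xyz',o['eef_rot']); T=Ro.from_euler('xyz',rpy)
    print(np.round(R.inv().apply(np.array(p)-o['ee_pos'])*100,1),np.round((R.inv()*T).as_rotvec(),3))
E
python3 - <<'E'
from h import *
print(ctrl.tcp_to_grasp); st()
for n in('scene','top'):
    c=snap(n,n+'0'); print(n,-np.array(c['R']).T@c['t'],c['k1'])
E
```

```text
0.1804
{'time_s': np.float64(0.0), 'ee_pos': array([0.204, 0.511, 0.404]), 'eef_rot': array([-3.14 , -0.   ,  2.761]), 'qpos': array([ 1.123,  0.3  ,  1.522,  0.   ,  1.321, -0.067]), 'force': array([ 0.375,  0.101, -0.657]), 'grip_width': np.float64(0.094), 'grip_force': np.float64(0.0)}
scene [ 1.12464824 -0.01318421  1.05669211] 0.028711924197153776
top [0.27889393 0.08036038 1.19231048] -0.07108014996530597
```

View pics/top0.png

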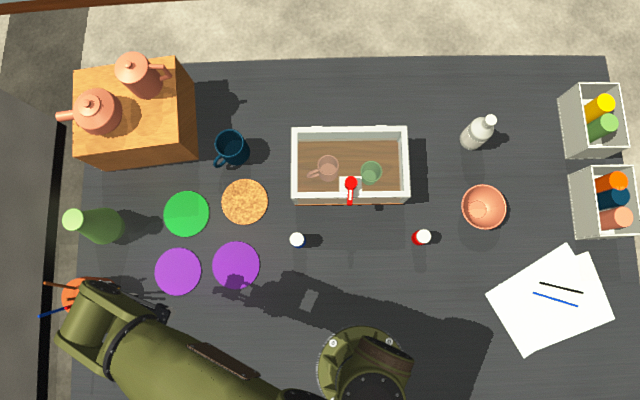

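View pics/scene0.png

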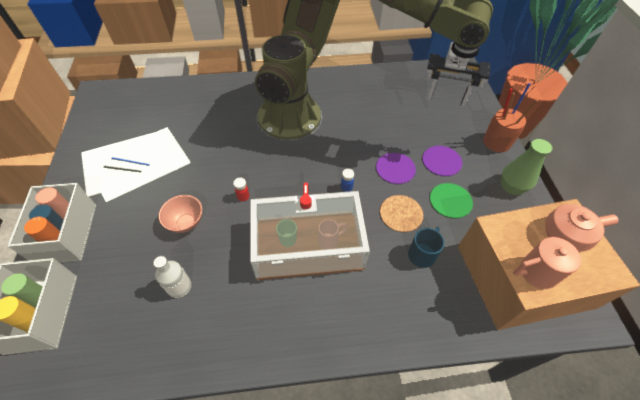

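The top view shows the case around (350,165), the latch hub at (351,183) and its tip at (349,203). The pink mug is at (327,165) with its ear to the left (+y), and the green cup is at (371,172). Four discs have the mat's shape: green (186,213), purple (178,271), purple (236,265) and speckled brown (244,202). The brown one fits "cork". I'll confirm it in an enlarged crop.

Run:
```python
from h import *
c=load('top0'); im=c['img']
cv2.imwrite('pics/crop1.png',cv2.resize(im[110:250,205:425],None,fx=3.6,fy=3.6,interpolation=cv2.INTER_CUBIC))
hsv=cv2.cvtColor(im,cv2.COLOR_BGR2HSV)
for n,cc,u,v,z in(('top',c,(215,275),(175,230),.005),('scene',load('scene0'),(375,428),(190,235),.005)):
    h=cv2.cvtColor(cc['img'],cv2.COLOR_BGR2HSV)
    m=np.zeros(h.shape[:2],np.uint8); m[v[0]:v[1],u[0]:u[1]]=cv2.inRange(h,(5,60,90),(25,255,255))[v[0]:v[1],u[0]:u[1]]
    M=cv2.moments(m,True); p=(M['m10']/M['m00'],M['m01']/M['m00']); print(n,'mat',p,at(cc,p,z)[0])
    # red latch
    m=cv2.inRange(h,(0,230,120),(4,255,255))|cv2.inRange(h,(176,230,120),(180,255,255))
    u,v=((335,365),(170,210)) if n=='top' else ((290,320),(180,215))
    ys,xs=np.nonzero(m[v[0]:v[1],u[0]:u[1]]); print('red',xs.min()+u[0],xs.max()+u[0],ys.min()+v[0],ys.max()+v[0])
# lid/case outline corners in top
print('corners', np.round(at(c,[(291,127),(408,126),(410,202),(290,203)],.124),3))
print('hub,tip',np.round(at(c,[(351,183),(349,203)],.147),3))
print('mug rim',np.round(at(c,[(327,165)],.095),3),'cup',np.round(at(c,[(371,172)],.085),3))
print('jars',np.round(at(c,[(296,240),(424,237)],.08),3))
```

```text
top mat (244.06978085351787, 201.2993079584775) [0.48881175 0.33218149 0.005     ]
red 346 355 177 204
scene mat (401.1059094397544, 213.05832693783577) [0.49312351 0.33377572 0.005     ]Traceback (most recent call last):
  File "<stdin>", line 12, in <module>
    return umr_minimum(a, axis, None, out, keepdims, initial, where)
ValueError: zero-size array to reduction operation minimum which has no identity
```

View pics/crop1.png

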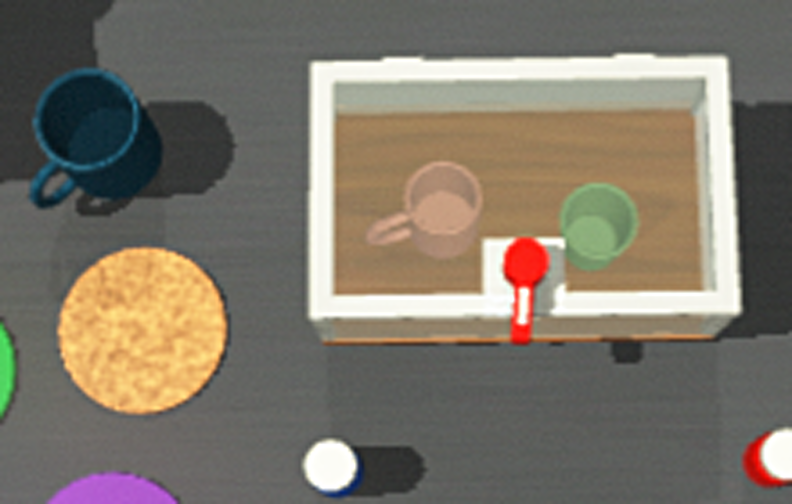

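The crop confirms it: the speckled brown disc at (244,202) is the cork mat. It also shows the latch hub and lever, the mug's ear pointing left and slightly to the front, and the cup to the right.

Run:
```python
from h import *
from scipy.optimize import least_squares
c=load('top0')
f=lambda a: np.array(a,float)/3.6+[205,110]-[.36,.36]
C=f([(310,61),(728,56),(740,316),(310,319)])
w=at(c,C,.124); print('corners',w.round(3).tolist(), [round(float(np.linalg.norm(w[i]-w[(i+1)%4])),3) for i in range(4)])
loc=np.array([(.1,.16),(.1,-.16),(-.1,-.16),(-.1,.16)])
def mod(p):
    R=Ro.from_euler('z',p[2]).as_matrix()[:2,:2]; return np.c_[loc@R.T+p[:2],np.full(4,.124)]
r=least_squares(lambda p:(px(c,mod(p))-C).ravel(),[.55,.05,0]); print('case',r.x.round(4),r.fun.round(1))
R=Ro.from_euler('z',r.x[2]).as_matrix()[:2,:2]
print('pivot pred',(R@[-.065,0]+r.x[:2]).round(4))
print('hub,tip',at(c,f([(525,262),(521,341)]),.1585).round(3).tolist())
print('mug rim',at(c,f([(443,200)]),.095).round(3),'ear',at(c,f([(372,236)]),.055).round(3),'cup rim',at(c,f([(598,222)]),.085).round(3))
print('jars',at(c,f([(330,466),(785,455)]),.08).round(3).tolist(),'bluemug',at(c,f([(86,118)]),.095).round(3))
s=load('scene0')
print('scene pred mat,corners,mugrim,cup',px(s,[[.49,.333,.005]]).round(),px(s,mod(r.x)).round().tolist())
```

```text
corners [[0.676, 0.179, 0.124], [0.671, -0.143, 0.124], [0.468, -0.14, 0.124], [0.473, 0.181, 0.124]] [0.323, 0.204, 0.321, 0.202]
case [ 0.5718  0.0192 -0.0136] [ 0.6  0.5 -0.3  0.7 -0.3 -0.7  0.1 -0.3]
pivot pred [0.5068 0.0201]
hub,tip [[0.505, 0.021, 0.159], [0.447, 0.026, 0.159]]
mug rim [[0.57  0.079 0.095]] ear [[0.552 0.137 0.055]] cup rim [[ 0.552 -0.041  0.085]]
jars [[0.366, 0.17, 0.08], [0.367, -0.178, 0.08]] bluemug [[0.644 0.36  0.095]]
scene pred mat,corners,mugrim,cup [[401. 212.]] [[368.0, 251.0], [249.0, 261.0], [250.0, 199.0], [357.0, 191.0]]
```

Run:
```python
from h import *
rel([.461,-.012,.40],[np.pi,0,np.pi])
```

```text
[-43.2 -39.    0.5] [-0.001 -0.    -0.381]
```

```bash
python3 -m jog '[[-5,-4.5,0,0,0,-0.05],[-10,-9,0,0,0,-0.1],[-15,-13.5,0,0,0,-0.15],[-20,-18,0,0,0,-0.2],[-25,-22.5,0,0,0,-0.25],[-30,-27,0,0,0,-0.3],[-35,-31.5,0,0,0,-0.35],[-43.2,-39,0.5,0,0,-0.381]]' 0 20
python3 -c "
from h import *
rel([.461,-.012,.40],[np.pi,0,np.pi])"
```

```text
time_s: 0.9
ee_pos: [0.3811, 0.1496, 0.4037]
eef_rot: [3.141, 0.0, -3.139]
force: [0.6, 1.7, -0.3]
grip_width: 0.0331
grip_force: 0.0
[ -8.  -16.2   0.4] [0.    0.    0.002]
```

```bash
python3 -m jog '[[-2,-4,0,0,0,0],[-4,-8,0,0,0,0],[-6,-12,0,0,0,0],[-8,-16,0,0,0,0],[-8,-16.2,0.4,0,0,0],[-8,-16.2,0.4,0,0,0]]'
python3 -c "
from h import *
rel([.461,-.012,.335],[np.pi,0,np.pi]);c=snap('wrist','w1')
p=np.array([[.506,.02,.1475],[.447,.026,.1475]]);print(px(c,p))"
```

```text
time_s: 1.5
ee_pos: [0.4608, -0.011, 0.3987]
eef_rot: [3.141, -0.002, 3.14]
force: [0.9, -0.7, 0.1]
grip_width: 0.0006
grip_force: 0.0
[-0.  -0.1  6.4] [ 0.    -0.002 -0.002]
[[354.08478022 263.63897689]
 [364.16322031 195.96427619]]
```

View pics/w1.png

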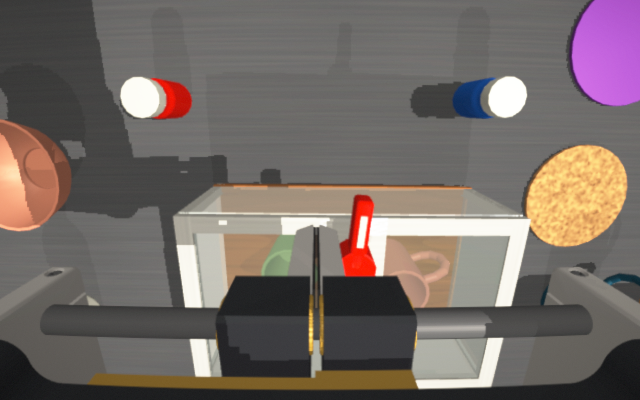

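The projected tip (364,196) and hub (354,264) match the picture, and the closed fingers are on the −y side of the lever. I'll descend and sweep.

```bash
python3 -m jog '[[0,0,3,0,0,0],[0,0,6.4,0,0,0],[0,0,6.4,0,0,0],[-0.1,0.8,6.4,0,0,0],[-0.1,1.6,6.4,0,0,0],[0.1,2.4,6.4,0,0,0],[0.2,3.3,6.4,0,0,0],[0.2,3.3,6.4,0,0,0]]'
python3 -m jog '[[-0.2,1,0,0,0,0],[-0.5,1.9,0,0,0,0],[-0.9,2.6,0,0,0,0],[-1.4,3.2,0,0,0,0],[-1.9,3.5,0,0,0,0],[-2.3,3.8,0,0,0,0],[-2.7,4,0,0,0,0],[-2.7,4,0,0,0,0]]'
python3 -c "
from h import *
c=snap('top','t2');i=c['img'][110:250,265:425];w=snap('wrist','w2')['img']
cv2.imwrite('pics/v2.png',np.hstack([cv2.resize(i,(457,400),interpolation=2),cv2.resize(w[100:300,200:360],(320,400))]))"
```

```text
time_s: 2.35
ee_pos: [0.4586, 0.0237, 0.3361]
eef_rot: [3.141, 0.001, -3.14]
force: [0.5, 0.0, 0.4]
grip_width: 0.0004
grip_force: 0.0
time_s: 3.15
ee_pos: [0.4863, 0.0628, 0.3356]
eef_rot: [3.141, 0.001, -3.141]
force: [1.3, 1.8, 1.4]
grip_width: -0.0002
grip_force: 0.9
```

View pics/v2.png

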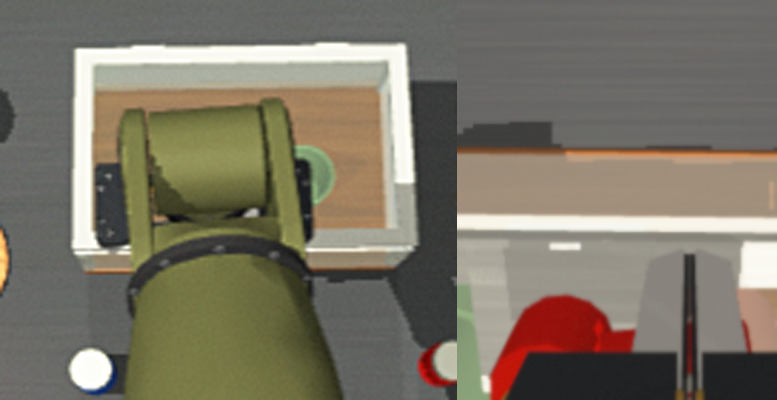

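The lever now lies behind the fingers, pointing towards +y, which is close to the stop. I'll press a little further in small steps and watch the force.

```bash
python3 -m jog '[[-0.3,0,0,0,0,0],[-0.3,0,0,0,0,0]]'; python3 -m jog '[[-0.3,0,0,0,0,0],[-0.3,0,0,0,0,0]]'
```

```text
time_s: 3.45
ee_pos: [0.4889, 0.0626, 0.3356]
eef_rot: [3.141, -0.0, -3.141]
force: [-1.0, 1.5, 2.2]
grip_width: 0.0006
grip_force: 1.5
time_s: 3.65
ee_pos: [0.492, 0.0626, 0.3356]
eef_rot: [3.141, -0.0, -3.142]
force: [-0.4, 0.9, 1.3]
grip_width: 0.0004
grip_force: 1.5
```

```bash
python3 -m jog '[[-0.3,0,0,0,0,0],[-0.3,0,0,0,0,0]]'; python3 -m jog '[[-0.3,0,0,0,0,0],[-0.3,0,0,0,0,0]]'
```

```text
time_s: 3.85
ee_pos: [0.4945, 0.0627, 0.3352]
eef_rot: [3.141, -0.003, -3.141]
force: [-9.5, 2.2, 5.6]
grip_width: 0.0003
grip_force: 7.0
time_s: 4.05
ee_pos: [0.4964, 0.0628, 0.3343]
eef_rot: [3.141, -0.01, -3.141]
force: [-25.7, 2.7, 8.8]
grip_width: 0.0008
grip_force: 13.4
```

It has hit its stop. I'll retreat to the front, then up, while the lid springs open.

```bash
python3 -m jog '[[2,0,0,0,0,0],[5,0,0,0,0,0],[9,0,0,0,0,0],[12.6,0,0,0,0,0],[12.6,-4,-4,0,0,0],[12.6,-8,-8,0,0,0],[12.6,-11.8,-12.5,0,0,0],[12.6,-11.8,-12.5,0,0,0]]'
python3 -m jog '[[0,0,0,0,0,0],[0,0,0,0,0,0],[0,0,0,0,0,0],[0,0,0,0,0,0],[0,0,0,0,0,0],[0,0,0,0,0,0],[0,0,0,0,0,0],[0,0,0,0,0,0]]'
python3 -c "
from h import *
st();c=snap('top','t3');i=c['img'][90:250,265:425];w=snap('scene','s3')['img']
cv2.imwrite('pics/v3.png',np.hstack([cv2.resize(i,(400,400),interpolation=2),cv2.resize(w[120:320,210:410],(400,400))]))"
```

```text
time_s: 4.85
ee_pos: [0.3716, -0.0573, 0.4638]
eef_rot: [-3.14, 0.005, 3.14]
force: [-0.1, 0.7, -1.9]
grip_width: 0.0005
grip_force: 0.0
time_s: 5.65
ee_pos: [0.3719, -0.0553, 0.4605]
eef_rot: [-3.142, -0.0, -3.141]
force: [0.1, 0.4, 0.0]
grip_width: 0.0004
grip_force: 0.0
{'time_s': np.float64(5.65), 'ee_pos': array([ 0.372, -0.055,  0.461]), 'eef_rot': array([-3.142, -0.   , -3.141]), 'qpos': array([-0.245, -0.146,  1.871, -0.   ,  1.417, -1.816]), 'force': array([0.067, 0.382, 0.044]), 'grip_width': np.float64(0.0), 'grip_force': np.float64(0.0)}
```

View pics/v3.png

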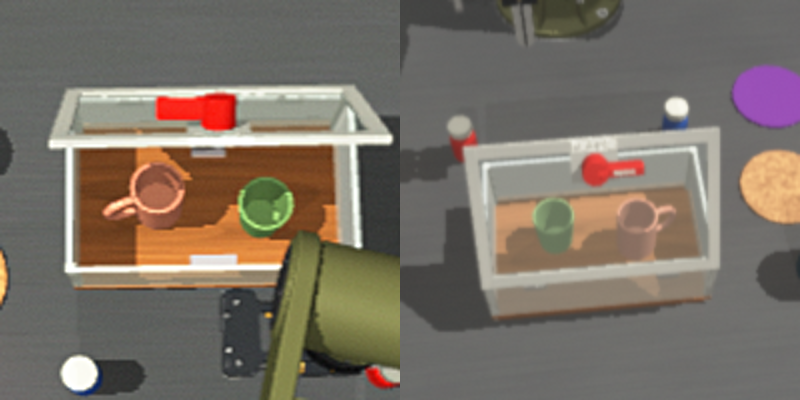

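The latch is fully turned with the lever towards +y. The lid stands at about 1.0 rad, and the mug and cup are undisturbed. Next I'll push the lid edge back at y ≈ −0.055, clear of the lever.

```bash
python3 -m jog '[[-4,0,0,0,0,0],[-8,0,0,0,0,0],[-12,0,0,0,0,0],[-15,0,0,0,0,0],[-17,0,0,0,0,0],[-18.5,0,0,0,0,0],[-20,0,0,0,0,0],[-21.5,0,0,0,0,0]]'
python3 -m jog '[[-1.2,0,0,0,0,0],[-2.4,0,0,0,0,0],[-3.6,0,0,0,0,0],[-4.8,0,0,0,0,0],[-5.6,0,0,0,0,0],[-6.3,0,0,0,0,0],[-6.3,0,0,0,0,0],[-6.3,0,0,0,0,0]]'
```

```text
time_s: 6.55
ee_pos: [0.5875, -0.0554, 0.4604]
eef_rot: [3.142, -0.0, -3.141]
force: [-0.4, -0.3, 1.1]
grip_width: 0.0008
grip_force: 0.5
time_s: 7.35
ee_pos: [0.6497, -0.0554, 0.4604]
eef_rot: [3.142, -0.0, -3.141]
force: [0.4, 0.5, 0.1]
grip_width: 0.0003
grip_force: 0.0
```

```bash
python3 -m jog '[[3,0,0,0,0,0],[7,0,0,0,0,0],[11,0,0,0,0,0],[15,0,0,0,0,0],[19,0,0,0,0,0],[22,0,0,0,0,0],[22,0,0,0,0,0],[22,0,0,0,0,0]]' 100
python3 -c "
from h import *
st();c=snap('top','t4');i=c['img'][90:250,265:425];w=snap('scene','s4')['img']
cv2.imwrite('pics/v4.png',np.hstack([cv2.resize(i,(400,400),interpolation=2),cv2.resize(w[120:320,210:410],(400,400))]))
cs=load('scene0')
R=Ro.from_euler('z',-.0136).as_matrix()
for th in (1.3,1.4,1.5,1.57):
  L=np.array([[.1-.2*np.cos(th),s*.16,.12+.2*np.sin(th)] for s in(1,-1)])@R.T+[.572,.019,0]
  print(th,((px(cs,L)-[210,120])*2+[400,0]).round().tolist(),((px(c,L)-[265,90])*2.5).round().tolist())"
```

```text
time_s: 8.15
ee_pos: [0.4294, -0.0554, 0.4612]
eef_rot: [-3.141, 0.002, 3.141]
force: [0.3, 0.7, -0.2]
grip_width: 0.0611
grip_force: 0.0
{'time_s': np.float64(8.15), 'ee_pos': array([ 0.429, -0.055,  0.461]), 'eef_rot': array([-3.141e+00,  2.000e-03,  3.141e+00]), 'qpos': array([-0.213, -0.009,  1.742,  0.   ,  1.407, -1.784]), 'force': array([ 0.283,  0.74 , -0.181]), 'grip_width': np.float64(0.061), 'grip_force': np.float64(0.0)}
1.3 [[727.0, 150.0], [455.0, 170.0]] [[46.0, 76.0], [395.0, 73.0]]
1.4 [[730.0, 161.0], [454.0, 182.0]] [[46.0, 54.0], [395.0, 51.0]]
1.5 [[733.0, 174.0], [453.0, 196.0]] [[46.0, 33.0], [394.0, 29.0]]
1.57 [[736.0, 184.0], [453.0, 206.0]] [[46.0, 19.0], [393.0, 15.0]]
```

View pics/v4.png

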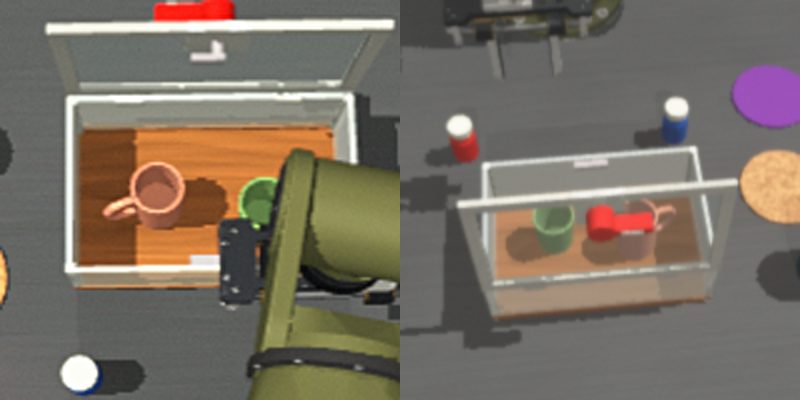

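The lid is at about 1.53–1.56 rad. Its lever is on the far face, out of the way. Next I'll refine the mug position.

Run:
```python
from h import *
c=load('t4');s=load('s4')
print('mug top',at(c,np.array([[158,187]])/2.5+[265,90]-.2,.095).round(4), 'ear',at(c,np.array([[106,213]])/2.5+[265,90],.055).round(3),'cup',at(c,np.array([[264,203]])/2.5+[265,90],.085).round(3))
print('mug scene',at(s,[[210+(638-400)/2,120+208/2]],.095).round(4))
rel([.569,.078,.40],[np.pi,0,2.566])
```

```text
mug top [[0.5715 0.0784 0.095 ]] ear [[0.552 0.139 0.055]] cup [[ 0.552 -0.041  0.085]]
mug scene [[0.5621 0.0859 0.095 ]]
[-13.9  13.3   6.1] [0.    0.    0.576]
```

```bash
python3 -m jog '[[-3,3,0,0,0,0.14],[-6,6,0,0,0,0.28],[-9,9,0,0,0,0.42],[-12,12,1,0,0,0.576],[-14,13.4,2.1,0,0,0.576],[-14,13.4,2.1,0,0,0.576],[-14,13.4,2.1,0,0,0.576]]' 100
python3 -c "
from h import *
st();c=snap('wrist','w5')
print(px(c,[[.57,.079,.095],[.57,.079,.01],[.552,.139,.055]]))"
```

```text
time_s: 8.95
ee_pos: [0.5703, 0.0788, 0.4386]
eef_rot: [-3.14, -0.001, 2.567]
force: [-0.0, 0.2, -0.3]
grip_width: 0.094
grip_force: 0.0
{'time_s': np.float64(8.95), 'ee_pos': array([0.57 , 0.079, 0.439]), 'eef_rot': array([-3.140e+00, -1.000e-03,  2.567e+00]), 'qpos': array([ 0.074,  0.335,  1.396, -0.   ,  1.412, -0.922]), 'force': array([-0.016,  0.157, -0.344]), 'grip_width': np.float64(0.094), 'grip_force': np.float64(0.0)}
[[317.10726193 184.25681524]
 [316.9493967  169.57456297]
 [351.57936221 136.78948502]]
```

View pics/w5.png

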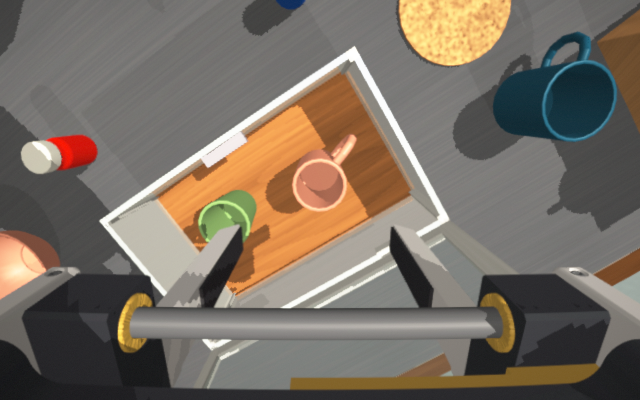

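```bash
python3 -m jog '[[0,0.3,3,0,0,0],[0,0.3,6,0,0,0],[0,0.3,9,0,0,0],[0,0.3,12,0,0,0],[0,0.3,14.5,0,0,0],[0,0.3,17,0,0,0],[0,0.3,18.8,0,0,0],[0,0.3,18.8,0,0,0]]' 100
python3 -m jog '[[0,0,0,0,0,0],[0,0,0,0,0,0],[0,0,0,0,0,0],[0,0,0,0,0,0],[0,0,0,0,0,0],[0,0,0,0,0,0]]' 40 25
```

```text
time_s: 9.8
ee_pos: [0.5708, 0.0804, 0.2502]
eef_rot: [-3.14, -0.002, 2.565]
force: [0.8, -0.2, 0.3]
grip_width: 0.0938
grip_force: 0.0
time_s: 10.4
ee_pos: [0.5715, 0.0812, 0.252]
eef_rot: [3.141, 0.001, 2.566]
force: [-1.1, 0.0, 5.1]
grip_width: 0.0589
grip_force: 24.9
```

```bash
python3 -m jog '[[0,0,-1,0,0,0],[0,0,-3,0,0,0],[0,0,-5,0,0,0],[0,0,-7.5,0,0,0],[0,0,-10,0,0,0],[0,0,-12.5,0,0,0],[0,0,-14,0,0,0],[0,0,-14,0,0,0]]'
python3 -c "
from h import *
st();c=snap('top','t6');i=c['img'][60:260,180:420];w=snap('scene','s6')['img']
cv2.imwrite('pics/v6.png',np.hstack([cv2.resize(i,(400,333),interpolation=2),cv2.resize(w[110:310,220:460],(400,333))]))
rel([.489,.333,.392],[np.pi,0,2.566])"
```

```text
time_s: 11.2
ee_pos: [0.5714, 0.0812, 0.394]
eef_rot: [3.139, 0.003, 2.566]
force: [0.2, 0.1, -2.6]
grip_width: 0.0586
grip_force: 24.9
{'time_s': np.float64(11.2), 'ee_pos': array([0.571, 0.081, 0.394]), 'eef_rot': array([3.139e+00, 3.000e-03, 2.566e+00]), 'qpos': array([ 0.078,  0.368,  1.455, -0.   ,  1.314, -0.917]), 'force': array([ 0.155,  0.054, -2.596]), 'grip_width': np.float64(0.059), 'grip_force': np.float64(24.897)}
[20.6 16.6 -0.1] [-0. -0. -0.]
```

View pics/v6.png

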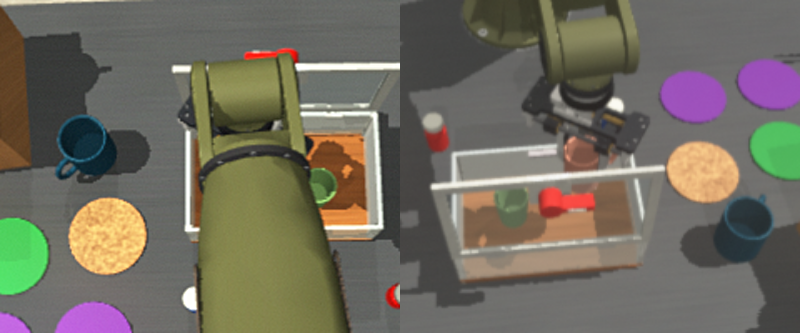

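The mug is lifted and level, the cup is still in place and the lid is upright. I'll carry it over to the mat.

```bash
python3 -m jog '[[2,1.5,0,0,0,0],[5,4,0,0,0,0],[8,6.5,0,0,0,0],[11,9,0,0,0,0],[14,11.5,0,0,0,0],[17,14,0,0,0,0],[19.5,15.8,0,0,0,0],[20.5,16.6,0,0,0,0]]'
python3 -c "
from h import *
st();c=snap('wrist','w7');s=snap('scene','s7')
print(px(c,[[.49,.333,.005]]),px(s,[[.49,.333,.005]]))
cv2.imwrite('pics/v7.png',np.hstack([cv2.resize(c['img'],(512,320)),cv2.resize(s['img'][120:280,330:474],(288,320))]))
rel([.49,.333,.248],[np.pi,0,2.566])"
```

```text
time_s: 12.1
ee_pos: [0.4887, 0.3341, 0.3901]
eef_rot: [-3.14, -0.001, 2.568]
force: [0.7, -0.6, -1.8]
grip_width: 0.0583
grip_force: 24.9
{'time_s': np.float64(12.1), 'ee_pos': array([0.489, 0.334, 0.39 ]), 'eef_rot': array([-3.140e+00, -1.000e-03,  2.568e+00]), 'qpos': array([ 0.538,  0.405,  1.413,  0.   ,  1.325, -0.46 ]), 'force': array([ 0.686, -0.615, -1.847]), 'grip_width': np.float64(0.058), 'grip_force': np.float64(24.896)}
[[317.03387194 177.85677937]] [[400.65090558 212.27327746]]
[-0.1  0.1 14.2] [-0.002 -0.001  0.002]
```

View pics/v7.png

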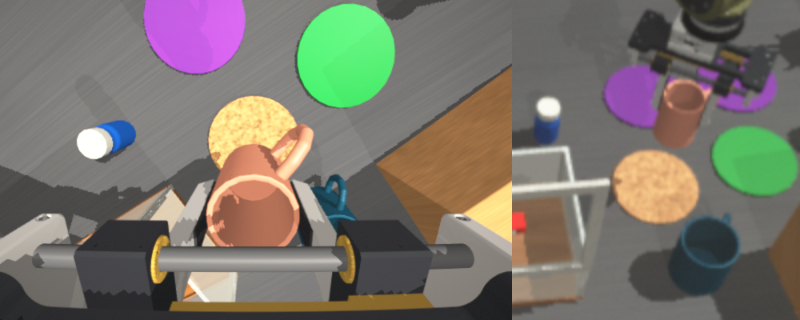

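```bash
python3 -m jog '[[0,0,3,0,0,0],[0,0,6,0,0,0],[0,0,9,0,0,0],[0,0,11,0,0,0],[0,0,12.5,0,0,0],[0,0,13.5,0,0,0],[0,0,14,0,0,0],[0,0,14,0,0,0]]'
python3 -m jog '[[0,0,0.1,0,0,0],[0,0,0.2,0,0,0],[0,0,0.2,0,0,0]]'
```

```text
time_s: 13.0
ee_pos: [0.4901, 0.3318, 0.2515]
eef_rot: [-3.141, -0.0, 2.566]
force: [0.1, -0.2, -1.8]
grip_width: 0.0589
grip_force: 24.9
time_s: 13.3
ee_pos: [0.4899, 0.3321, 0.25]
eef_rot: [3.141, 0.0, 2.566]
force: [-0.0, -0.7, -1.3]
grip_width: 0.0586
grip_force: 24.9
```

```bash
for i in 1 2; do python3 -m jog '[[0,0,0.1,0,0,0],[0,0,0.2,0,0,0],[0,0,0.2,0,0,0]]' | egrep 'ee_pos|^force'; done
```

```text
ee_pos: [0.4899, 0.332, 0.2475]
force: [-0.9, 0.5, -2.3]
ee_pos: [0.4899, 0.3321, 0.247]
force: [-6.7, -3.3, 13.9]
```

It has touched down. I'll release and rise.

```bash
python3 -m jog '[[0,0,-0.1,0,0,0],[0,0,-0.1,0,0,0],[0,0,-0.1,0,0,0],[0,0,-0.1,0,0,0],[0,0,-0.1,0,0,0],[0,0,-0.1,0,0,0],[0,0,-0.1,0,0,0]]' 100
python3 -m jog '[[0,0,-2,0,0,0],[0,0,-5,0,0,0],[0,0,-9,0,0,0],[0,0,-13,0,0,0],[0,0,-16,0,0,0],[4,0,-16,0,0,0],[9,0,-16,0,0,0],[13,0,-16,0,0,0]]'
python3 -m jog '[[5,0,0,0,0,0],[9,0,0,0,0,0],[9,0,0,0,0,0],[9,0,0,0,0,0]]'
python3 -c "
from h import *
st();c=snap('top','t8');s=snap('scene','s8')
print(px(c,[[.49,.332,.005],[.49,.332,.09]]))
cv2.imwrite('pics/v8.png',np.hstack([cv2.resize(c['img'][90:250,205:425],(440,320)),cv2.resize(s['img'][120:300,230:450],(360,320))]))"
```

```text
time_s: 14.6
ee_pos: [0.4899, 0.332, 0.2465]
eef_rot: [-3.142, -0.0, 2.566]
force: [-0.1, 0.1, 1.1]
grip_width: 0.094
grip_force: 0.0
time_s: 15.4
ee_pos: [0.3791, 0.4035, 0.4068]
eef_rot: [3.141, -0.0, 2.566]
force: [0.5, 1.0, 0.3]
grip_width: 0.094
grip_force: 0.0
time_s: 15.8
ee_pos: [0.3049, 0.452, 0.4066]
eef_rot: [3.141, 0.0, 2.567]
force: [-0.1, 0.1, -1.0]
grip_width: 0.0941
grip_force: 0.0
{'time_s': np.float64(15.8), 'ee_pos': array([0.305, 0.452, 0.407]), 'eef_rot': array([3.141, 0.   , 2.567]), 'qpos': array([ 0.91 ,  0.288,  1.532, -0.   ,  1.322, -0.086]), 'force': array([-0.13 ,  0.102, -1.048]), 'grip_width': np.float64(0.094), 'grip_force': np.float64(0.0)}
[[244.13456892 200.90713442]
 [237.79494382 195.72399461]]
```

View pics/v8.png

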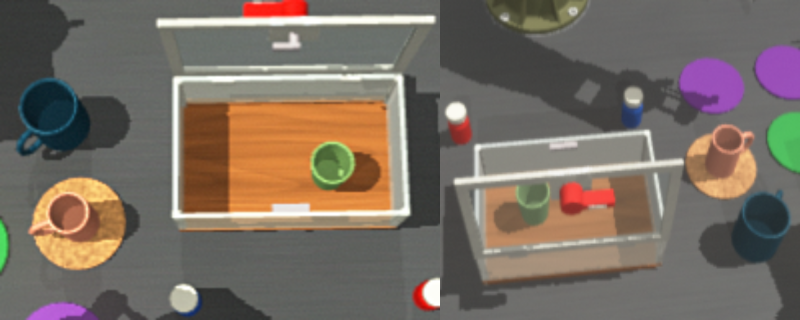

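The mug stands upright in the middle of the mat. Its rim centre is at (239.5,196.5) against a predicted (238,196). The lid is upright, the latch is turned and the robot is clear.

```bash
python3 -c "
from station import ctrl
print(ctrl.hand_in())"
```

```text
the job is handed in; nothing more can be done
None
```

The job is handed in after about 16 s of robot time, though the hand-in gave back no verdict: in the last pictures the latch is at its stop, the lid stands upright, the pink mug is upright within about 5 mm of the cork mat's centre, and nothing else in view looks moved.

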